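# Pack a flask in the sterilising pot and hang the pot by its bail

## Task

Get the plugged flask that stands beside the pot's lid ready for the top-loading autoclave: lower it gently, standing upright, into the open steel sterilising pot, then seat the lid on the pot. With the pot still standing on the bench raise its folded-down wire bail upright, then lift the pot by the bail, hang it in the dips of both hooks of the loading stand and leave it hanging there still and level. Leave the petri dish, the black-capped jars and the marker pen where they are.

Things in the scene. Friction and masses are not known exactly. Their poses are not given: they have to be found in the camera images.
- flask: Small conical glass flask with a cotton plug, 57 mm across its base, 102 mm tall, about 70 g, standing on the bench. Origin: centre of its underside, z up. Solid to the fingers up to 85 mm (the plug above is soft and cannot be gripped); grip it from above at 70 to 85 mm height, where it is a slim cone, 29 to 23 mm across.
- pot: Cylindrical open steel sterilising pot, loose on the bench, about 0.55 kg. Outside 92 mm across (96 over the rim), inside 87, rim 118 mm high, inner floor at 3 mm. Origin: centre of its underside, z up. A wire bail pivots on ears at its +y and -y sides, 100 mm up; at the start it is folded out to the pot's -x side.
- pot_pivot (a point): Middle of the bail's pivot line (which runs along the pot's y), on the pot's axis, 100 mm above its underside. Axes as the pot's.
- bail_grip (a point): Middle of the bail's top bar (moves with the bail), centre of its black sleeve. The bail is a flat U of 4 mm wire, 108 mm wide; its top bar is parallel to the pivot line, 92 mm from it, and straight for 38 mm either side of the middle.
- sleeve: Black sleeve on the middle of the bail's top bar, 14 mm across, 36 mm long along the pot's y; origin at its centre. It turns on the wire (0.02 N m of rubbing), so it can stay pinched while the bail swings. The wire is bare beyond its ends: the hooks go there.
- bail (a joint): Angle of the bail: 0 folded level out to the pot's -x side on its stops, 1.57 upright over the pot, 3.14 folded to the +x side. bail_grip lies in the pot's frame at x = -0.092 cos(angle), y = 0, z = 0.100 + 0.092 sin(angle). The pivots rub a little (0.026 N m), so the bail (25 g) stays where it is left.
- lid: Round steel lid, 90 g, on the bench knob up. Origin: centre of the underside of its plug, z up. Plug 80 mm across (tapering to 73 at its foot), 8 mm deep; above it a brim 97 mm across, 3 mm thick, which rests on the pot's rim: seated, the lid's origin is 110 mm above the pot's. Black knob in the middle, 18 mm across, from 13 to 33.5 mm above the origin.
- lid_knob (a point): Centre of the top of the lid's knob, 33.5 mm above the lid's origin. With the lid seated it is 143.5 mm above the pot's underside, 48.5 mm below the middle of the upright bail's top bar.
- stand: Fixed loading stand; origin on the bench under the hooks' dips. Base 150 x 150 mm, 10 mm thick; column 95 mm along +x, 276 mm tall. Two hooks of 8 mm bar at y = +-29 mm point to its -x: level (bar axis 257 mm high), dropping within 21 mm of x = 0 into a dip (axis 245 mm high at x = 0), then a turned-up tip at x = -16 mm, top 267 mm high.
- hang_seat (a point): Where bail_grip lies when the bar rests in both dips: midway between the hooks, 252 mm above the bench. Axes as the stand's: x from the tips to the column, y from hook to hook. Bring the pot in from the tip side (-x), its bar along y, the tips passing under the bar and over the lid. It then hangs about 60 mm above the bench.
- hook_tip_l (a point): Top of the turned-up tip of the hook at the stand's +y side, 15 mm higher than hang_seat.
- hook_tip_r (a point): Top of the turned-up tip of the hook at the stand's -y side.
- petri_dish: Bystander: white petri dish, 112 mm across, 29 mm tall, loose. Origin: centre of its underside.
- jar_black: Bystander: the nearer of two glass jars with black screw caps, 60 mm across, 125 mm tall, loose. Origin: centre of its underside.
- marker: Bystander: marker pen, 126 mm long, 14 mm tall, lying on the bench. Origin: its underside, middle.
Things that resemble listed ones, but are neither listed nor needed, are in the scene too. Leave any blue or purple look-alike of the flask alone. Leave any orange or pink look-alike of the lid alone.

How it is judged:
By the outcome, as a careful person would: the job done as asked, in the order asked, and still so for the second after the job is handed in, with the robot touching nothing.
It also fails if it takes over 72 s, if anything falls off the work surface, if the arm or the gripper's body presses on something with over 40 N, if the wrist force passes 120 N, or if a joint passes its speed limit or range.

## Robot

A 6-joint arm with a two-finger parallel gripper is mounted at the origin on a cart in front of the work surface, level with it; the furniture and walls round the work are solid. World frame = base frame: x ahead of the robot, y to its left, z up, the work surface at z = 0. Lengths are in m, angles in rad, forces in N, time in s.
With the tool pointing down it reaches from about 0.375 to 0.975 m from the base axis. Payload 3.8 kg.
Tool frame: the origin (TCP) lies at the very end of the fingers, on their centre line; the grasp point (between the pads) lies ctrl.grip_depth behind it (ctrl.grip_depth is the distance from the TCP to the grasp point, in m); z points along the fingers, y is the line along which they close (so a half turn about z gives the same grasp; the last joint's range is limited). The gripper opens to 88 mm and grips with 3 to 60 N. Pads are 18 mm wide; open, the fingers measure 123 mm over their backs; the gripper's body (75 mm by 187 mm) begins 45 mm behind the grasp point.
Start: joints at [-1.32, 0.264, 1.604, -0, 1.274, -0.037], TCP at [0.192, -0.647, 0.239] pointing down, gripper open.
Joint ranges: [-2.63, 2.63], [-0.94, 2.18], [0.31, 2.57], [-1.31, 4.45], [0, 2.66], [-2.55, 2.55]. Speed limits (rad/s): [2.57, 2.57, 3.14, 3.14, 3.14, 3.14].

## Interface

Orientations are given as a rotation vector (axis times angle).
In Python, from station import ctrl gives the robot as it stands. The module is installed in compiled form; this text tells all that it offers. Calls block until the motion is done:
- ctrl.goto(position, orientation): joint-space move of the TCP to a pose.
- ctrl.move_linear(position, frame=None, rate=0.15, f_stop=None): straight line of the TCP; frame=None keeps the orientation; rate is the mean speed in m/s. With f_stop (N) it stops when the force on the tool has changed by that much, and returns True; else False.
- ctrl.movej(angles): joint-space move.
- ctrl.command_gripper(opening): finger opening in m; the grip force is fixed at half the most; returns when the fingers have stopped.
- ctrl.sleep(seconds).
- ctrl.ik(position, orientation): joint angles nearest the present ones, or None.
- ctrl.camera(name): name is "side" or "top"; returns the picture (400x640x3 uint8, red, green, blue); there is no depth.
- ctrl.get_calibration(name): a dict with "K" (3x3 intrinsics, pixels), "R" (3x3) and "t" (3): a world point X has camera coordinates R X + t. Camera axes: x right, y down, z forward; pixel columns grow to the right and rows downward; lengths in m; the calibration is good to about 2 mm. A picture is of the moment at which its call begins. get_calibration takes no time and is no camera call.
A pose or a line that the arm cannot do raises ctrl.IKError and nothing moves.
- ctrl.hand_in(): hands the job in; it is judged then, once.
Trained networks look in the newest picture that a camera, given by its name, has taken for a name from the list of things; names that differ only in an ending like _2 or _b are one class to them, and where a whole thing is asked for, a point or a joint stands for the part that bears it (a point fixed in the world has none). Each returns a list of dicts, best first, with "conf" (0 to 1); they miss things now and then, are a little off and sometimes report something else, mostly with a low value. They report only what shows in the picture. A call takes as long as a camera call. They do not tell look-alikes from the thing itself.
- ctrl.spot_in(camera, name): "centre" ([x, y, z] in m, in the coordinates of the camera as it stood for that picture, good to about 4 mm: the middle of the surface that is visible of it).
- ctrl.masks_of(camera, name): "region" (400x640 bool, what is visible of it).
Readings, each from a call of its own:
- ctrl.read_time_s(): time.
- ctrl.read_qpos(): joint angles.
- ctrl.read_joint_vel(): joint speeds.
- ctrl.read_joint_efforts(): joint torques, N m.
- ctrl.read_position(): TCP position.
- ctrl.read_tcp_rot(): TCP orientation.
- ctrl.read_ft_force(): force on the tool from outside, world axes, zero at the start.
- ctrl.read_moment(): the same for the moment, N m.
- ctrl.read_finger_gap(): finger opening in m.
- ctrl.read_gripper_force(): force on a finger pad.
Only numpy, scipy, OpenCV 4.12 (cv2) and the standard library are available. Lean on these libraries where they do the work, as an engineer would, in place of code of your own. Each camera call takes 0.05 s, during which the arm holds its last target. There are 200 camera calls.

## Working session

There is one attempt and no reset: what is moved stays moved. The work goes in short steps, each a Python script; the robot and the scene stay as the last script left them, time stands still between calls to the robot, and variables do not carry over. Pictures are saved under pics/ and viewed, at most 10 in all, crops included, and the job is handed in when it is done.

```bash
mkdir -p pics; cat > h.py <<'E'
import numpy as np, cv2
from station import ctrl
def w(cam,c):
    k=ctrl.get_calibration(cam); return np.array(k["R"]).T@(np.array(c)-np.array(k["t"]))
def px(cam,X):
    k=ctrl.get_calibration(cam); p=np.array(k["K"])@(np.array(k["R"])@np.array(X)+np.array(k["t"])); return p[:2]/p[2]
def ray(cam,uv,z):
    k=ctrl.get_calibration(cam); R=np.array(k["R"]); o=-R.T@np.array(k["t"]); d=R.T@np.linalg.inv(np.array(k["K"]))@np.array([uv[0],uv[1],1.])
    return o+d*(z-o[2])/d[2]
def snap(cam,n):
    im=ctrl.camera(cam); cv2.imwrite(f"pics/{n}.png",im[:,:,::-1]); return im
E
python3 - <<'E'
from h import *
np.set_printoptions(precision=4,suppress=True)
print(ctrl.grip_depth, ctrl.read_tcp_rot())
for c in("top","side"):
    snap(c,c+"0")
    k=ctrl.get_calibration(c);print(c,-np.array(k["R"]).T@np.array(k["t"]),np.array(k["R"])[2],k["K"][0][0])
    for n in("flask","pot","sleeve","lid","lid_knob","stand","petri_dish","jar_black","marker","hook_tip_l"):
        for r in ctrl.spot_in(c,n): 
            if r["conf"]>.2:
                X=w(c,r["centre"]);print(c,n,round(r["conf"],2),X,px(c,X).round())
E
```

```text
0.0187 [-3.1069 -0.4502  0.0004]
top [-0.1092  0.1187  1.5662] [ 0.3909 -0.0823 -0.9168] 475.58968722759346
top flask 0.58 [ 0.4115 -0.4298  0.0382] [442. 220.]
top pot 0.73 [ 0.5686 -0.0146  0.0737] [316. 195.]
top pot 0.41 [ 0.5395 -0.205   0.0194] [370. 200.]
top sleeve 0.36 [ 0.4746 -0.0468  0.1229] [331. 213.]
top lid 0.94 [ 0.3576 -0.0231  0.0115] [330. 258.]
top lid_knob 0.8 [ 0.3622 -0.0235  0.0136] [330. 256.]
top lid_knob 0.43 [ 0.5368 -0.2064  0.0147] [371. 201.]
top stand 0.88 [0.5463 0.2175 0.0109] [253. 219.]
top stand 0.68 [ 0.4763 -0.0467  0.1239] [331. 212.]
top jar_black 0.63 [0.4166 0.4375 0.1242] [184. 255.]
top marker 0.61 [ 0.4068 -0.1345  0.013 ] [359. 239.]
top marker 0.49 [ 0.4781 -0.0464  0.1252] [331. 212.]
top marker 0.29 [0.4166 0.4348 0.1251] [185. 255.]
top hook_tip_l 0.94 [0.5498 0.2186 0.0074] [252. 219.]
top hook_tip_l 0.56 [ 0.54   -0.2071  0.0145] [371. 200.]
side [ 0.1779 -1.2596  0.9993] [ 0.1871  0.8264 -0.5311] 449.0972526373266
side flask 0.86 [ 0.411  -0.4494  0.0369] [330. 327.]
side flask 0.74 [ 0.3881 -0.3628  0.0354] [314. 306.]
side flask 0.68 [ 0.492  -0.3554  0.036 ] [347. 297.]
side pot 0.61 [ 0.5477 -0.0384  0.0811] [335. 221.]
side lid 0.68 [ 0.5007 -0.2254  0.0099] [337. 274.]
side lid 0.61 [ 0.3586 -0.2477  0.0116] [295. 287.]
side lid_knob 0.91 [ 0.3565 -0.029   0.0119] [282. 244.]
side lid_knob 0.85 [ 0.3579 -0.2511  0.0131] [295. 287.]
side lid_knob 0.55 [ 0.5018 -0.2277  0.012 ] [338. 274.]
side stand 0.94 [0.541  0.2195 0.011 ] [315. 199.]
side petri_dish 0.61 [0.3812 0.1267 0.0306] [280. 214.]
side petri_dish 0.57 [0.543  0.2221 0.0129] [315. 198.]
side petri_dish 0.42 [ 0.5027 -0.2257  0.0117] [338. 273.]
side jar_black 0.9 [0.4215 0.4173 0.0797] [276. 166.]
side jar_black 0.22 [ 0.5482 -0.039   0.0825] [335. 220.]
side marker 0.47 [ 0.3638 -0.1294  0.0113] [289. 262.]
side hook_tip_l 0.74 [0.5424 0.2229 0.0125] [315. 198.]
```

```bash
python3 - <<'E'
import cv2
a=cv2.imread("pics/top0.png")[140:340,140:490];cv2.imwrite("pics/top0c.png",cv2.resize(a,None,fx=2.28,fy=2.28,interpolation=3))
a=cv2.imread("pics/side0.png")[100:360,200:460];cv2.imwrite("pics/side0c.png",cv2.resize(a,(600,600),interpolation=3))
E
```

```text
(no output)
```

View pics/top0c.png

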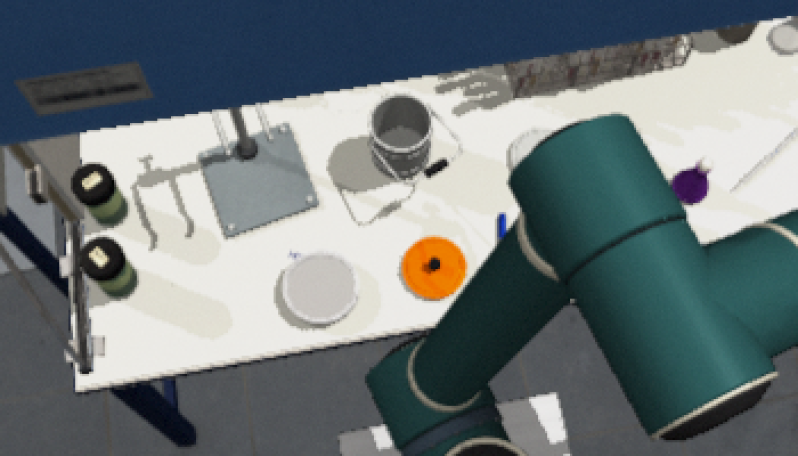

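View pics/side0c.png

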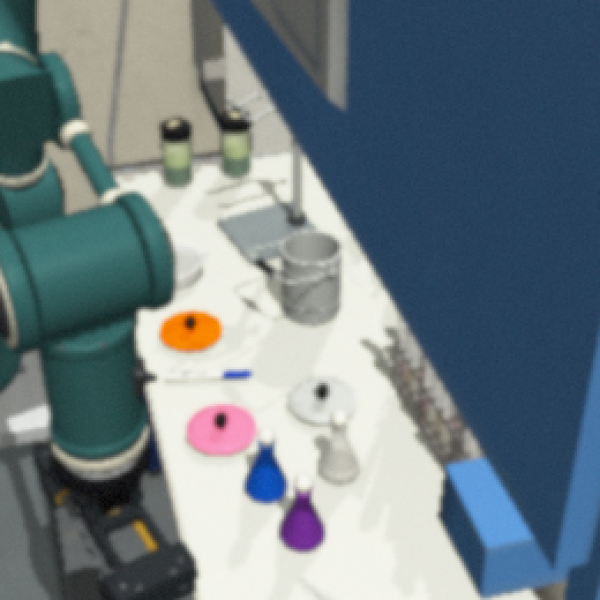

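The white flask (side px ~347,297) stands beside the steel lid (338,274). The orange, pink, blue and purple ones are look-alikes. The pot is at about (335,221) with the sleeve folded toward the robot, the stand is beyond it, and an overhead blue cabinet covers the far side. Next I fit silhouettes to these.

```bash
cat >> h.py <<'E'
from scipy.optimize import minimize
def ring(x,y,r,z): a=np.linspace(0,2*np.pi,40); return np.c_[x+r*np.cos(a),y+r*np.sin(a),0*a+z]
def P(cam,X): return np.array([px(cam,q) for q in X])
S=4
def hull(im,pts): cv2.fillConvexPoly(im,cv2.convexHull((pts*S).round().astype(np.int32)),1)
def render(cam,prof,x,y,z=0,yaw=None):
    im=np.zeros((400*S,640*S),np.uint8); R=[P(cam,ring(x,y,r,z+h)) for r,h in prof]
    for a,b in zip(R,R[1:]): hull(im,np.r_[a,b])
    if yaw is not None:
        c,s=np.cos(yaw),np.sin(yaw)
        q=[(0,.052),(-.07,.054),(-.087,.048),(-.092,.038),(-.092,-.038),(-.087,-.048),(-.07,-.054),(0,-.052)]
        q=P(cam,[(x+c*u-s*v,y+s*u+c*v,z+.1) for u,v in q]); cv2.polylines(im,[(q*S).astype(np.int32)],False,1,6)
    return im
def fit(cam,mask,prof,x0,yaw0=None):
    M=cv2.resize(mask.astype(np.uint8),None,fx=S,fy=S,interpolation=cv2.INTER_LINEAR)
    def f(p):
        im=render(cam,prof,p[0],p[1],0,p[2] if yaw0 is not None else None); return 1-(im&M).sum()/(im|M).sum()
    p0=list(x0)+([yaw0] if yaw0 is not None else [])
    sx=np.vstack([p0]+[np.array(p0)+np.eye(len(p0))[i]*(.012 if i<2 else .15) for i in range(len(p0))])
    r=minimize(f,p0,method="Nelder-Mead",options=dict(initial_simplex=sx,xatol=2e-4,fatol=1e-4)); return r.x,1-r.fun
FL=[(.0285,0),(.0285,.008),(.0145,.07),(.0115,.085),(.0115,.102)]
LID=[(.04,0.0),(.0485,.008),(.0485,.011),(.009,.0111),(.009,.0335)]  # on bench: plug foot at z=0
LID=[(.0365,0),(.04,.0079),(.0485,.008),(.0485,.011),(.009,.0111),(.009,.0335)]
POT=[(.046,0),(.046,.11),(.048,.112),(.048,.118)]
E
python3 - <<'E'
from h import *
np.set_printoptions(precision=4,suppress=True)
im={c:ctrl.camera(c) for c in("top","side")}
def best(c,n,near):
    o=[r for r in ctrl.masks_of(c,n) if r["conf"]>.2]
    for r in o:
        ys,xs=np.nonzero(r["region"]); r["c"]=np.array([xs.mean(),ys.mean()])
    o=[r for r in o if np.hypot(*(r["c"]-near))<15]; print(c,n,[(round(r["conf"],2),r["region"].sum(),r["c"].round()) for r in o]); return o[0]["region"] if o else None
m=best("side","flask",(347,297)); print(fit("side",m,FL,(.495,-.35))) if m is not None else 0
m=best("side","lid",(338,274)); print(fit("side",m,LID,(.50,-.22)))if m is not None else 0
for c,n in(("top",(316,195)),("side",(335,221))):
    m=best(c,"pot",n)
    if m is not None: print(fit(c,m,POT,(.57,-.015)),fit(c,m,POT,(.57,-.015),.3)); np.save("m_"+c,m)
print("sleeve top",ray("top",(331,212.5),.103))
for c in im:
  for r in ctrl.masks_of(c,"sleeve")[:2]:
    if r["region"].any():
        ys,xs=np.nonzero(r["region"]);print(c,r["conf"],xs.mean(),ys.mean(),len(xs),ray(c,(xs.mean(),ys.mean()),.102))
f=140/1
for q in((200,155),(290,125),(317,200),(228,238)): print("base",ray("top",(140+q[0]/2.28,140+q[1]/2.28),.01))
print("col",ray("top",(140+245/2.28,140+150/2.28),.01))
# cabinet edge
k={c:ctrl.get_calibration(c) for c in im}
def plane(c,a,b):
    R=np.array(k[c]["R"]);K=np.linalg.inv(np.array(k[c]["K"]));o=-R.T@np.array(k[c]["t"])
    n=np.cross(R.T@K@[*a,1],R.T@K@[*b,1]);n/=np.linalg.norm(n);return n,n@o
n1,d1=plane("top",(140,140+145/2.28),(490,140+15/2.28))
n2,d2=plane("side",(200+210*.433,100),(200+560*.433,100+585*.433))
for y in(-.4,-.2,0,.2,.4):
    A=np.array([n1,n2]);print("edge y",y,np.linalg.solve(A[:,[0,2]],np.array([d1,d2])-A[:,1]*y))
a=im["top"][150:240,230:350];cv2.imwrite("pics/top1.png",cv2.resize(a[:,:,::-1],None,fx=6.5,fy=6.5,interpolation=3))
E
```

```text
side flask [(0.58, np.int64(407), array([346., 297.]))]Traceback (most recent call last):
  File "<stdin>", line 9, in <module>
  File "h.py", line 31, in fit
    r=minimize(f,p0,method="Nelder-Mead",options=dict(initial_simplex=sx,xatol=2e-4,fatol=1e-4)); return r.x,1-r.fun
    res = _minimize_neldermead(fun, x0, args, callback, bounds=bounds,
                               **options)
    fxcc = func(xcc)
    fx = function(np.copy(x), *(wrapper_args + args))
  File "h.py", line 28, in f
    im=render(cam,prof,p[0],p[1],0,p[2] if yaw0 is not None else None); return 1-(im&M).sum()/(im|M).sum()
  File "h.py", line 18, in render
    im=np.zeros((400*S,640*S),np.uint8); R=[P(cam,ring(x,y,r,z+h)) for r,h in prof]
                                            ~^^^^^^^^^^^^^^^^^^^^^
  File "h.py", line 14, in P
    def P(cam,X): return np.array([px(cam,q) for q in X])
                                   ~~^^^^^^^
  File "h.py", line 6, in px
    k=ctrl.get_calibration(cam); p=np.array(k["K"])@(np.array(k["R"])@np.array(X)+np.array(k["t"])); return p[:2]/p[2]
ValueError: time passes only in moves, steps and waits
```

```bash
python3 - <<'E'
s=open("h.py").read()
s=s.replace("ctrl.get_calibration(cam)","cal(cam)").replace("def w(","import functools\ncal=functools.cache(lambda c: ctrl.get_calibration(c))\ndef w(",1)
open("h.py","w").write(s)
E
cat > m.py <<'E'
from h import *
np.set_printoptions(precision=4,suppress=True)
im={c:ctrl.camera(c) for c in("top","side")}
def best(c,n,near):
    o=[r for r in ctrl.masks_of(c,n) if r["conf"]>.2]
    for r in o:
        ys,xs=np.nonzero(r["region"]); r["c"]=np.array([xs.mean(),ys.mean()])
    o=[r for r in o if np.hypot(*(r["c"]-near))<15]; print(c,n,[(round(r["conf"],2),r["region"].sum(),r["c"].round()) for r in o]); return o[0]["region"] if o else None
m=best("side","flask",(347,297)); print(fit("side",m,FL,(.495,-.35))) if m is not None else 0
m=best("side","lid",(338,274)); print(fit("side",m,LID,(.50,-.22)))if m is not None else 0
for c,n in(("top",(316,195)),("side",(335,221))):
    m=best(c,"pot",n)
    if m is not None: print(fit(c,m,POT,(.57,-.015)),fit(c,m,POT,(.57,-.015),.3)); np.save("m_"+c,m)
for c in im:
  for r in ctrl.masks_of(c,"sleeve")[:2]:
    if r["region"].any():
        ys,xs=np.nonzero(r["region"]);print(c,"sleeve",r["conf"],xs.mean(),ys.mean(),len(xs),ray(c,(xs.mean(),ys.mean()),.102))
for q in((200,155),(290,125),(317,200),(228,238)): print("base",ray("top",(140+q[0]/2.28,140+q[1]/2.28),.01))
print("col",ray("top",(140+245/2.28,140+150/2.28),.01))
k={c:cal(c) for c in im}
def plane(c,a,b):
    R=np.array(k[c]["R"]);K=np.linalg.inv(np.array(k[c]["K"]));o=-R.T@np.array(k[c]["t"])
    n=np.cross(R.T@K@[*a,1],R.T@K@[*b,1]);n/=np.linalg.norm(n);return n,n@o
n1,d1=plane("top",(140,140+145/2.28),(490,140+15/2.28))
n2,d2=plane("side",(200+210*.433,100),(200+560*.433,100+585*.433))
for y in(-.4,-.2,0,.2,.4):
    A=np.array([n1,n2]);print("edge y",y,np.linalg.solve(A[:,[0,2]],np.array([d1,d2])-A[:,1]*y))
a=im["top"][150:240,230:350];cv2.imwrite("pics/top1.png",cv2.resize(a[:,:,::-1],None,fx=6.5,fy=6.5,interpolation=3))
E
python3 m.py
```

```text
side flask [(0.87, np.int64(381), array([346., 297.]))]
(array([ 0.4906, -0.35  ]), np.float64(0.7930577636459989))
side lid [(0.94, np.int64(440), array([338., 272.]))]
(array([ 0.5083, -0.221 ]), np.float64(0.8456969696969697))
top pot [(0.77, np.int64(960), array([316., 199.]))]
(array([ 0.5564, -0.0111]), np.float64(0.8805894948986018)) (array([ 0.56  , -0.0107,  0.4254]), np.float64(0.8303192417282084))
side pot [(0.76, np.int64(1068), array([333., 219.]))]
(array([ 0.555 , -0.0072]), np.float64(0.8890965732087227)) (array([ 0.557 , -0.0053,  0.3928]), np.float64(0.851188871515609))
top sleeve 0.55 330.82978723404256 212.59574468085106 47 [ 0.4839 -0.048   0.102 ]
side sleeve 0.42 315.4433962264151 191.8195754716981 848 [0.5223 0.1315 0.102 ]
base [0.6055 0.2987 0.01  ]
base [0.631  0.1534 0.01  ]
base [0.498  0.1309 0.01  ]
base [0.4618 0.2723 0.01  ]
col [0.6011 0.2287 0.01  ]
edge y -0.4 [ 0.9856 -0.5985]
edge y -0.2 [ 0.8813 -0.3919]
edge y 0 [ 0.7771 -0.1853]
edge y 0.2 [0.6729 0.0213]
edge y 0.4 [0.5687 0.2279]
```

View pics/top1.png

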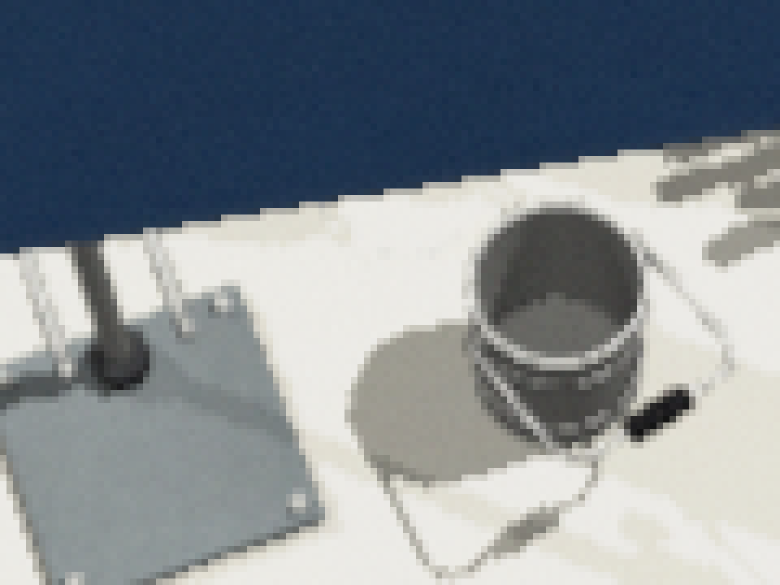

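The crop shows the pot rim around px (315.7,194) and the sleeve at (331.5,213.5). The hook tips are at about (239.5,208) and (259,201), with the column collar at (248,206). I'll check the model overlays and estimate the cabinet.

```bash
cat > o.py <<'E'
from h import *
np.set_printoptions(precision=4,suppress=True)
im={c:ctrl.camera(c).copy() for c in("top","side")}
print("rim",ray("top",(315.7,193.8),.118),"sleeve",ray("top",(331.3,213.2),.102),"col",ray("top",(248.2,206.4),.01))
t1,t2=ray("top",(239.7,208),.25),ray("top",(259,201.5),.25);print("tips",t1,t2,np.linalg.norm(t1-t2),np.arctan2(*(t1-t2)[[0,1]]*[-1,1]))
for z in(.3,.5,.7,.9): print("cab z",z,[ray("top",p,z)[:2] for p in((240,188.5),(350,170),(480,148))],[ray("side",p,z)[:2] for p in((300,115),(360,215),(430,333))])
def draw(c,box,f,n,pot,yaw,st,syaw,fl,lid):
    x0,y0,x1,y1=box; a=cv2.resize(im[c][y0:y1,x0:x1,::-1],None,fx=f,fy=f,interpolation=3)
    def L(pts,col): cv2.polylines(a,[((P(c,pts)+.5-[x0,y0])*f).astype(np.int32)],False,col,1)
    loc=lambda o,w,q:[(o[0]+np.cos(w)*u-np.sin(w)*v,o[1]+np.sin(w)*u+np.cos(w)*v,z) for u,v,z in q]
    L(ring(*pot,.048,.118),(0,0,255));L(ring(*pot,.046,0),(0,0,255))
    L(loc(pot,yaw,[(0,.054,.1),(-.075,.054,.1),(-.092,.038,.1),(-.092,-.038,.1),(-.075,-.054,.1),(0,-.054,.1)]),(0,0,255))
    for s in(.029,-.029): L(loc(st,syaw,[(.095,s,.257),(.021,s,.257),(0,s,.245),(-.012,s,.25),(-.016,s,.267)]),(0,200,0))
    L(loc(st,syaw,[(.095,0,.01),(.095,0,.276)]),(0,200,0))
    e=.04;L(loc(st,syaw,[(e+u,v,.01) for u,v in((.075,.075),(.075,-.075),(-.075,-.075),(-.075,.075),(.075,.075))]),(0,200,0))
    for r,h in FL[::2]+FL[-1:]: L(ring(*fl,r,h),(255,0,0))
    for r,h in LID[2:]: L(ring(*lid,r,h),(255,0,255))
    cv2.imwrite(f"pics/{n}.png",a)
import sys; exec(open("est.py").read())
draw("top",(225,150,352,242),6.2,sys.argv[1]+"t",pot,yaw,st,syaw,fl,lid)
draw("side",(250,150,370,330),3.3,sys.argv[1]+"s",pot,yaw,st,syaw,fl,lid)
a,b=[cv2.imread(f"pics/{sys.argv[1]}{k}.png") for k in"ts"]
cv2.imwrite(f"pics/{sys.argv[1]}.png",b)
E
cat > est.py <<'E'
pot=(.562,-.009);yaw=.46;st=(.507,.212);syaw=.173;fl=(.4906,-.35);lid=(.5083,-.221)
E
python3 o.py ov
```

```text
rim [ 0.5538 -0.0096  0.118 ] sleeve [ 0.4815 -0.0491  0.102 ] col [0.5983 0.2264 0.01  ]
tips [0.4886 0.2356 0.25  ] [0.4993 0.1756 0.25  ] 0.06089120701244786 0.17624015409980587
cab z 0.3 [array([0.528 , 0.2227]), array([ 0.5293, -0.1093]), array([ 0.5313, -0.5192])] [array([0.5326, 0.4084]), array([ 0.5325, -0.3227]), array([ 0.5309, -0.7357])]
cab z 0.5 [array([0.4273, 0.2063]), array([ 0.4284, -0.0733]), array([ 0.4301, -0.4184])] [array([ 0.4312, -0.0686]), array([ 0.4311, -0.5906]), array([ 0.4299, -0.8855])]
cab z 0.7 [array([0.3267, 0.1898]), array([ 0.3276, -0.0373]), array([ 0.329 , -0.3177])] [array([ 0.3297, -0.5456]), array([ 0.3297, -0.8586]), array([ 0.329 , -1.0353])]
cab z 0.9 [array([0.226 , 0.1734]), array([ 0.2267, -0.0013]), array([ 0.2278, -0.2169])] [array([ 0.2283, -1.0227]), array([ 0.2283, -1.1265]), array([ 0.2281, -1.1852])]
```

View pics/ovt.png

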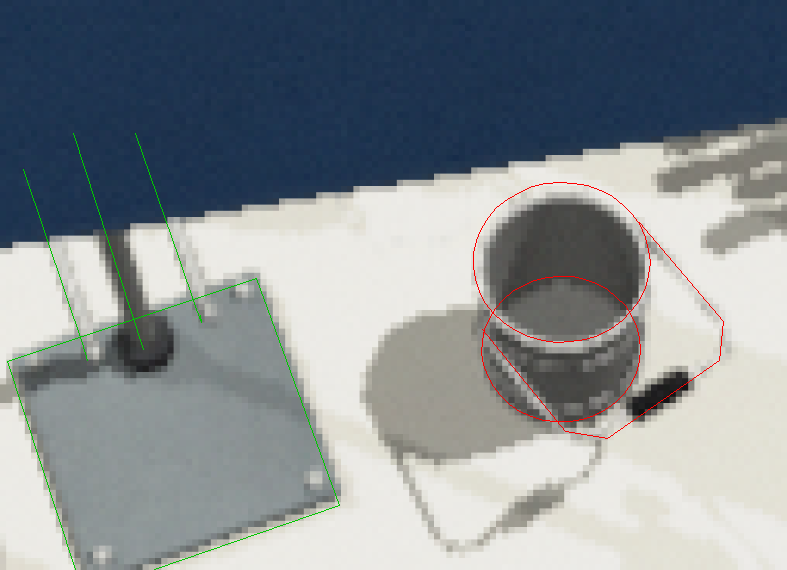

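View pics/ovs.png

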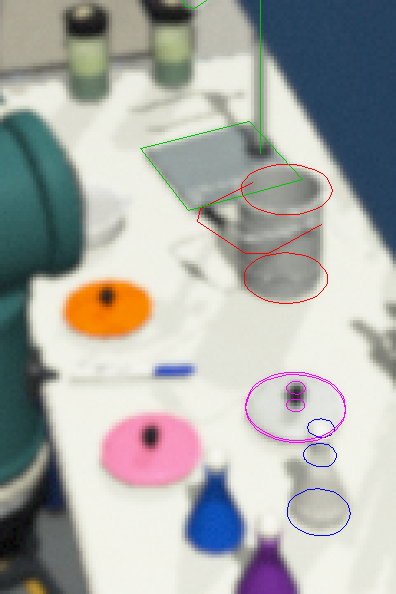

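The overlay matches the lid and flask. The pot should be about 7 mm nearer in x, and the bail appears higher than folded level. I'll triangulate the sleeve and the cabinet panel.

```bash
cat >> h.py <<'E'
def tri(a,b):
    q=[]
    for c,uv in(("top",a),("side",b)):
        k=cal(c);R=np.array(k["R"]);o=-R.T@np.array(k["t"]);d=R.T@np.linalg.inv(np.array(k["K"]))@np.array([*uv,1.]);q.append((o,d/np.linalg.norm(d)))
    A=sum(np.eye(3)-np.outer(d,d) for o,d in q);B=sum((np.eye(3)-np.outer(d,d))@o for o,d in q);X=np.linalg.solve(A,B)
    return X,np.abs(px("top",X)-a).max()
E
python3 - <<'E'
from h import *
np.set_printoptions(precision=4,suppress=True)
print("sleeve",tri((331.2,213.3),(314.8,217)))
for yt in (140+97/2.28,140+115/2.28):
  for xt in(206.7,157.5): print("panel",tri((xt,yt),(349,146)))
s=cv2.imread("pics/side0.png")[:,:,::-1]
# dark pixels near sleeve in side view / top view
t=cv2.imread("pics/top0.png")[:,:,::-1]
for n,i,b in(("side",s,(300,205,330,232)),("top",t,(322,203,342,224))):
    g=i[b[1]:b[3],b[0]:b[2]].max(2);ys,xs=np.nonzero(g<60);print(n,len(xs),xs.mean()+b[0],ys.mean()+b[1],xs.min()+b[0],xs.max()+b[0],ys.min()+b[1],ys.max()+b[1])
c=ray("top",(315.9,193.6),.118);print(c)
# arm plan check
for p,r in(((.49,-.35,.061),(np.pi,0,0)),((.508,-.221,.0145),(np.pi,0,0)),((.556,-.01,.2),(np.pi,0,0))): print(ctrl.ik(p,r))
E
```

```text
sleeve (array([ 0.4746, -0.047 ,  0.117 ]), np.float64(0.14036538928226605))
panel (array([0.6876, 0.3411, 0.15  ]), np.float64(11.159639806528617))
panel (array([0.7593, 0.5277, 0.0563]), np.float64(8.01266564466141))
panel (array([0.6763, 0.3443, 0.1438]), np.float64(15.066527529991816))
panel (array([0.7476, 0.5317, 0.049 ]), np.float64(11.908103242627107))
side 4 313.5 214.75 312 315 214 216
top 28 330.85714285714283 213.10714285714286 327 335 210 216
[ 0.5544 -0.0104  0.118 ]
[-0.6616  0.2956  1.9176 -0.      0.9284  0.9092]
[-0.4553  0.281   2.0446 -0.      0.816   1.1155]
[-0.0628  0.068   1.9038 -0.      1.1697  1.508 ]
```

View pics/side0.png

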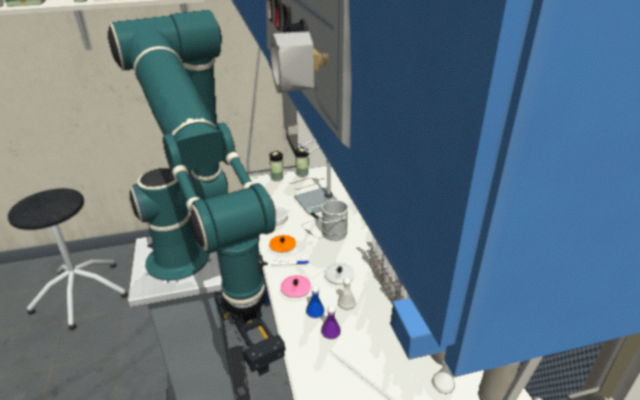

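```bash
python3 - <<'E'
from h import *
np.set_printoptions(precision=4,suppress=True)
# elbow heights unknown; print ik for key poses incl. tilted
from scipy.spatial.transform import Rotation as Ro
def pose(yaw,t):
    # tool z = down, tilted toward +x of frame; y = along frame x
    z=np.array([np.sin(t),0,-np.cos(t)]);y=np.array([np.cos(t),0,np.sin(t)]);x=np.cross(y,z)
    return (Ro.from_euler("z",yaw)*Ro.from_matrix(np.c_[x,y,z])).as_rotvec()
for yaw,g in((.43,(.4746,-.047,.117)),(.43,(.556,-.01,.192)),(.173,(.507,.209,.29)),(.173,(.43,.195,.29))):
  for t in(0,.4):
    for f in(0,1):
      R=Ro.from_rotvec(pose(yaw,t))*Ro.from_euler("z",np.pi*f)
      p=np.array(g)+.0187*R.as_matrix()[:,2];q=ctrl.ik(p,R.as_rotvec());print(yaw,t,f,q)
E
```

```text
0.43 0 0 [-0.1509  0.0248  2.1551 -0.      0.9617 -0.5809]
0.43 0 1 None
0.43 0.4 0 [-0.3349 -0.1482  2.3718  0.448   0.672  -1.0837]
0.43 0.4 1 [-0.3349 -0.1482  2.3718  0.448   0.672   2.0579]
0.43 0 0 [-0.0628  0.0911  1.9308 -0.      1.1197 -0.4928]
0.43 0 1 None
0.43 0.4 0 [-0.1956 -0.0981  2.1698  0.3344  0.7681 -0.8319]
0.43 0.4 1 [-0.1956 -0.0981  2.1698  0.3344  0.7681  2.3097]
0.173 0 0 [ 0.3456  0.0048  1.8357 -0.      1.3011  0.1726]
0.173 0 1 None
0.173 0.4 0 [ 0.3961 -0.2276  2.0906 -0.1111  0.8906  0.2761]
0.173 0.4 1 None
0.173 0 0 [ 0.373  -0.1478  1.9781 -0.      1.3113  0.2   ]
0.173 0 1 None
0.173 0.4 0 [ 0.444  -0.3965  2.2108 -0.129   0.9444  0.3265]
0.173 0.4 1 None
```

The full side view shows an overhead cabinet whose near lower corner is at px (450,375). I'll find the same corner in the top view to get its height.

```bash
python3 - <<'E'
from h import *
np.set_printoptions(precision=4,suppress=True)
t=cv2.imread("pics/top0.png").astype(int)
for r in (100,120,135,142,148): 
    b=(t[r,:,0]>t[r,:,2]+40)&(t[r,:,0]<150); xs=np.nonzero(b)[0]; print(r,xs.min() if len(xs) else None,xs.max() if len(xs) else None)
for c in(500,540,580,620,635):
    b=(t[:,c,0]>t[:,c,2]+40);ys=np.nonzero(b[:200])[0];print("col",c,ys.max() if len(ys) else None)
for z in(.4,.5,.6,.7): print(z,ray("side",(450,375),z),px("top",ray("side",(450,375),z)))
E
```

```text
100 294 604
120 161 639
135 62 562
142 14 512
148 0 475
col 500 144
col 540 138
col 580 199
col 620 195
col 635 199
0.4 [ 0.473 -0.891  0.4  ] [619.7518 127.4278]
0.5 [ 0.4238 -0.9525  0.5   ] [671.0748 118.7292]
0.6 [ 0.3745 -1.014   0.6   ] [731.6998 108.454 ]
0.7 [ 0.3253 -1.0755  0.7   ] [804.4079  96.1308]
```

View pics/top0.png

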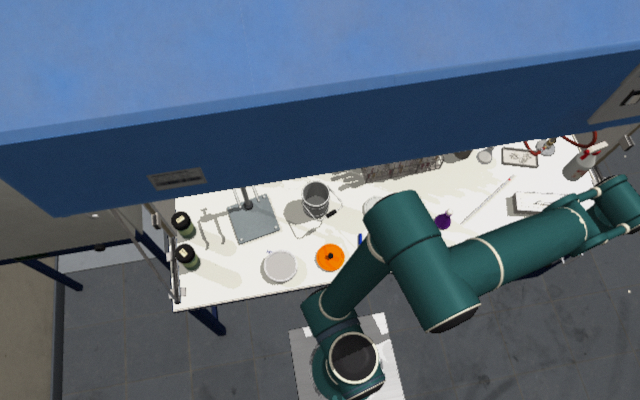

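```bash
python3 - <<'E'
from h import *
np.set_printoptions(precision=3,suppress=True)
print("bench",ray("top",(173,310),0),ray("top",(165,190),0),ray("top",(603,180),0),ray("top",(575,135),0),ray("side",(258,172),0))
for z in(.4,.5,.6,.7,.8): print(z,ray("top",(55,215),z),ray("side",(450,375),z), "top of face",ray("top",(55,215),z)[0])
k=cal("side");print(np.array(k["K"]),np.array(k["R"]))
E
```

```text
bench [0.281 0.516 0.   ] [0.722 0.516 0.   ] [ 0.47  -1.076  0.   ] [ 0.672 -1.051  0.   ] [0.353 0.525 0.   ]
0.4 [0.489 0.703 0.4  ] [ 0.473 -0.891  0.4  ] top of face 0.4891836198350269
0.5 [0.438 0.653 0.5  ] [ 0.424 -0.952  0.5  ] top of face 0.4378736669804223
0.6 [0.387 0.603 0.6  ] [ 0.375 -1.014  0.6  ] top of face 0.3865637141258177
0.7 [0.335 0.553 0.7  ] [ 0.325 -1.075  0.7  ] top of face 0.3352537612712131
0.8 [0.284 0.503 0.8  ] [ 0.276 -1.137  0.8  ] top of face 0.28394380841660843
[[449.097   0.    307.845]
 [  0.    449.097 192.194]
 [  0.      0.      1.   ]] [[ 0.971 -0.236 -0.025]
 [-0.146 -0.511 -0.847]
 [ 0.187  0.826 -0.531]]
```

The benches and cabinet are consistent with a cabinet bottom at about 0.7 m, so low work is clear of it. Now I pick the flask.

```bash
python3 - <<'E'
from h import *
D=(np.pi,0,0)
ctrl.command_gripper(.06)
ctrl.goto((.490,-.348,.17),D)
snap("side","hov")
ctrl.move_linear((.490,-.348,.061),rate=.12,f_stop=8)
print(ctrl.read_position(),ctrl.read_time_s())
ctrl.command_gripper(.0)
print("gap",ctrl.read_finger_gap(),ctrl.read_gripper_force())
ctrl.move_linear((.490,-.348,.23),rate=.15)
print("gap",ctrl.read_finger_gap(),ctrl.read_ft_force(),ctrl.read_time_s())
t=snap("top","t2");s=snap("side","s2")
a=cv2.resize(t[150:242,225:352],None,fx=4,fy=4,interpolation=3);b=cv2.resize(s[180:310,270:400],(368,368),interpolation=3)
cv2.imwrite("pics/c2.png",np.hstack([a[:368,:430],b])[:,:,::-1])
for c in("top","side"):
    for r in ctrl.spot_in(c,"sleeve")[:1]: print(c,r["conf"],w(c,r["centre"]))
    for r in ctrl.masks_of(c,"pot")[:1]:
        if r["region"].sum()>300: print(c,r["conf"],fit(c,r["region"],POT,(.556,-.01)))
E
```

```text
[ 0.49067136 -0.3485188   0.06188634] 5.0167
gap 0.030343923391049566 29.589365595275012
gap 0.030266552181159256 [-0.18005091  0.00276262 -0.39885425] 6.8583
top 0.51 [ 0.47744106 -0.04784662  0.12381124]
top 0.96 (array([ 0.55785113, -0.01015395]), np.float64(0.8856737771476445))
side 0.73 (array([ 0.52463898, -0.01546881]), np.float64(0.4383143561450875))
```

View pics/c2.png

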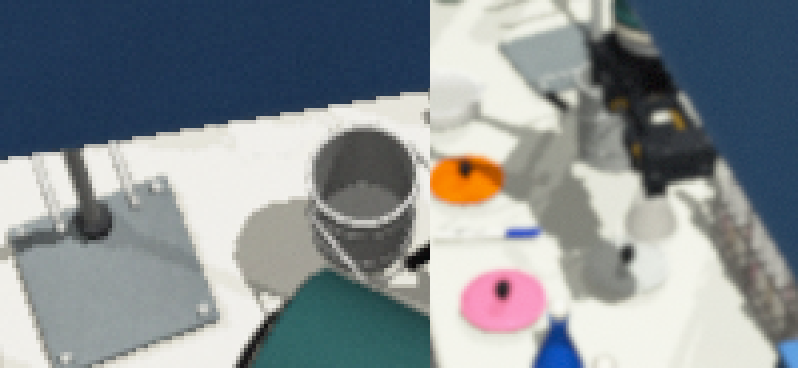

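The flask hangs upright in the gripper (side px ~345,257) and the pot is at (0.556,-0.010). Next I lower it in, then fetch the lid.

```bash
python3 - <<'E'
from h import *
D=(np.pi,0,0); c=(.556,-.010)
ctrl.goto((*c,.25),D)
ctrl.move_linear((*c,.09),rate=.12,f_stop=6)
print(ctrl.read_position(), ctrl.move_linear((*c,.0645),rate=.03,f_stop=2.5),ctrl.read_position())
ctrl.command_gripper(.042)
ctrl.move_linear((*c,.23),rate=.15)
print(ctrl.read_time_s(),ctrl.read_ft_force())
ctrl.command_gripper(.05)
ctrl.goto((.508,-.221,.10),D)
t=snap("top","t3")
cv2.imwrite("pics/c3.png",cv2.resize(t[165:245,280:370],None,fx=7,fy=7,interpolation=3)[:,:,::-1])
for r in ctrl.masks_of("top","pot")[:1]: print(r["conf"],r["region"].sum(),fit("top",r["region"],POT,(.556,-.01)))
s=ctrl.camera("side")
for r in ctrl.spot_in("side","sleeve")[:1]: print(r["conf"],w("side",r["centre"]))
print(ctrl.read_time_s())
E
```

```text
[ 0.55683093 -0.01005271  0.09095342] True [ 0.55541569 -0.00982955  0.06429705]
12.3917 [0.5753328  0.11386157 0.45328956]
0.87 814 (array([ 0.55519469, -0.01188876]), np.float64(0.7674343798250128))
0.6 [0.42026617 0.41820948 0.07817249]
13.9167
```

View pics/c3.png

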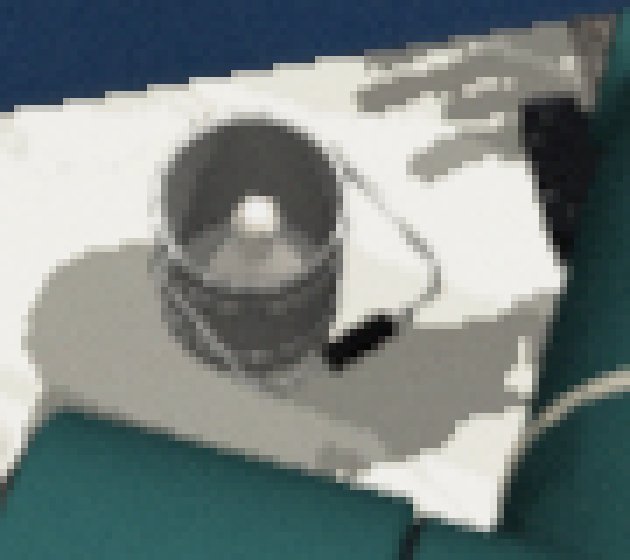

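The flask stands upright in the pot with its plug central, and the pot is unmoved. Next is the lid.

```bash
python3 - <<'E'
from h import *
D=(np.pi,0,0); c=(.556,-.010)
hit=ctrl.move_linear((.508,-.221,.0148),rate=.1,f_stop=6)
z0=ctrl.read_position();ctrl.command_gripper(.0)
print(hit,z0,"gap",ctrl.read_finger_gap())
ctrl.move_linear((.508,-.221,.22),rate=.2)
f0=ctrl.read_ft_force();print("gap",ctrl.read_finger_gap(),f0)
ctrl.goto((*c,.22),D)
ctrl.move_linear((*c,.14),rate=.12,f_stop=6)
hit=ctrl.move_linear((*c,z0[2]+.1085),rate=.025,f_stop=4)
print(hit,ctrl.read_position(),ctrl.read_ft_force(),z0[2]+.11)
ctrl.command_gripper(.03)
print(ctrl.read_position(),ctrl.read_time_s())
E
```

```text
False [ 0.50861168 -0.22129531  0.0153834 ] gap 0.016626654530391315
gap 0.01734559857573336 [-0.87512066 -0.20855738 -1.35223641]
True [ 0.55629173 -0.00979078  0.12727373] [-1.26323363  1.7375883   5.58747102] 0.12538339979641883
[ 0.55507974 -0.00991478  0.12593438] 19.3083
```

```bash
python3 - <<'E'
from h import *
np.set_printoptions(precision=4,suppress=True)
ctrl.move_linear((.556,-.010,.20),rate=.15)
ctrl.goto((.45,-.25,.22),(np.pi,0,0))
t=snap("top","t4");
r=[r for r in ctrl.spot_in("top","sleeve")];print([(x["conf"],w("top",x["centre"])) for x in r[:2]])
L=[x for x in ctrl.masks_of("top","lid") if x["conf"]>.3]
for x in L: ys,xs=np.nonzero(x["region"]);print("lid",x["conf"],xs.mean(),ys.mean(),len(xs),xs.min(),xs.max(),ys.min(),ys.max())
g=t[203:224,322:342].max(2);ys,xs=np.nonzero(g<60);print("dark",len(xs),xs.mean()+322,ys.mean()+203)
s=snap("side","s4")
a=cv2.resize(t[165:240,280:360],None,fx=5,fy=5,interpolation=3);b=cv2.resize(s[185:260,290:370],None,fx=5,fy=5,interpolation=3)
cv2.imwrite("pics/c4.png",np.hstack([a,b])[:,:,::-1]);print(ctrl.read_time_s())
for c in("top","side"):
  print(c,"pred knob",px(c,(.556,-.01,.1435)),"brim c",px(c,(.556,-.01,.121)))
E
```

```text
[]
lid 0.97 315.9946996466431 192.02473498233215 566 302 329 179 205
lid 0.77 329.8374613003096 256.3653250773994 646 316 344 243 270
dark 28 330.85714285714283 213.10714285714286
21.175
top pred knob [315.7269 189.9279] brim c [315.7061 192.8132]
side pred knob [334.8615 201.0785] brim c [334.8177 206.4623]
```

View pics/c4.png

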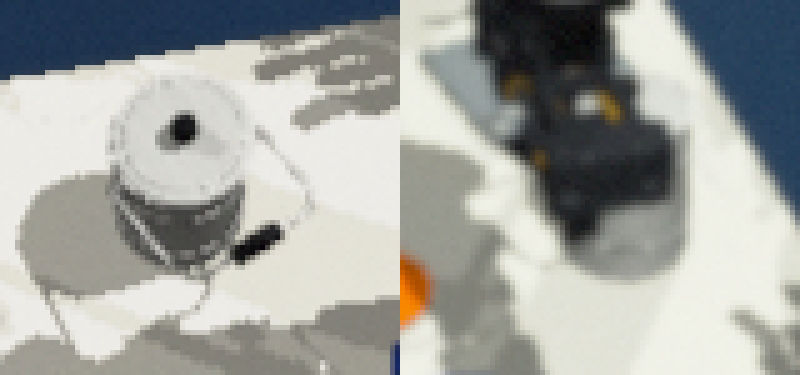

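The lid sits concentric on the pot with its knob at top px ~(316,190), as predicted. I'll solve the sleeve position from the top ray plus the 92 mm radius, then grip it.

```bash
cat >> h.py <<'E'
from scipy.spatial.transform import Rotation as Ro
def orient(yaw,t):
    z=np.array([np.sin(t),0,-np.cos(t)]);y=np.array([np.cos(t),0,np.sin(t)]);x=np.cross(y,z)
    return Ro.from_euler("z",yaw)*Ro.from_matrix(np.c_[x,y,z])
def tcp(g,R): return np.array(g)+ctrl.grip_depth*R.as_matrix()[:,2]
E
python3 - <<'E'
from h import *
np.set_printoptions(precision=4,suppress=True)
pv=np.array((.556,-.01,.1))
for z in np.arange(.095,.15,.005):
    X=ray("top",(330.86,213.1),z+.004);X[2]=z;d=pv-X;print(round(z,3),X,"r",np.linalg.norm(d),"yaw",np.arctan2(d[1],d[0]))
t=cv2.imread("pics/t4.png");g=t[203:224,322:342].max(2);ys,xs=np.nonzero(g<90);p=np.c_[xs,ys]+[322.,203.]
c=p.mean(0);u=np.linalg.svd(p-c)[2][0];a,b=ray("top",c+5*u,.115),ray("top",c-5*u,.115);d=a-b;print("axis yaw",np.arctan2(d[1],d[0])-np.pi/2,np.arctan2(-d[1],-d[0])-np.pi/2,c,len(p))
for t in (.35,.45): 
  for g in ((.475,-.047,.115),(.556,-.01,.192),(.556,-.01,.3)):
    R=orient(.44,t);print(t,ctrl.ik(tcp(g,R),R.as_rotvec()))
E
```

```text
0.095 [ 0.4833 -0.048   0.095 ] r 0.08221646993019205 yaw 0.48201604056790553
0.1 [ 0.4813 -0.0475  0.1   ] r 0.08360232860763693 yaw 0.46479802590363767
0.105 [ 0.4792 -0.0469  0.105 ] r 0.08531090007364442 yaw 0.44820680172415606
0.11 [ 0.4772 -0.0463  0.11  ] r 0.08732324373298515 yaw 0.4322174054324688
0.115 [ 0.4752 -0.0458  0.115 ] r 0.08961889880289889 yaw 0.4168054197816625
0.12 [ 0.4732 -0.0452  0.12  ] r 0.09217670015333106 yaw 0.4019470603032195
0.125 [ 0.4712 -0.0446  0.125 ] r 0.09497547042046631 yaw 0.38761924130749004
0.13 [ 0.4692 -0.0441  0.13  ] r 0.09799456522654505 yaw 0.3737996236657634
0.135 [ 0.4671 -0.0435  0.135 ] r 0.1012142704770885 yaw 0.36046664723940214
0.14 [ 0.4651 -0.0429  0.14  ] r 0.1046160656132594 yaw 0.34759955048740393
0.145 [ 0.4631 -0.0424  0.145 ] r 0.10818277461086546 yaw 0.3351783794681409
axis yaw -3.73189244533653 -0.5902997917467367 [327.9365 211.7143] 63
0.35 [-0.3098 -0.1268  2.345   0.3726  0.6971 -1.0098]
0.35 [-0.1784 -0.0773  2.1391  0.278   0.8103 -0.7834]
0.35 [-0.1784 -0.168   2.0127  0.2354  1.0203 -0.714 ]
0.45 [-0.3652 -0.1551  2.3968  0.5445  0.6503 -1.2019]
0.45 [-0.2179 -0.1143  2.1977  0.4076  0.7354 -0.9178]
0.45 [-0.2179 -0.2125  2.0723  0.3346  0.944  -0.8091]
```

```bash
python3 - <<'E'
from h import *
np.set_printoptions(precision=4,suppress=True)
g=np.array((.474,-.0455,.116));R=orient(.42,.4);z=R.as_matrix()[:,2]
ctrl.command_gripper(.036)
ctrl.goto(tcp(g,R)-.09*z,R.as_rotvec())
print(ctrl.move_linear(tcp(g,R),rate=.1,f_stop=5),ctrl.read_position()-tcp(g,R),ctrl.read_ft_force())
ctrl.command_gripper(0)
print("gap",ctrl.read_finger_gap(),ctrl.read_ft_force(),ctrl.read_position(),ctrl.read_time_s())
E
```

```text
False [ 0.0004 -0.0002  0.0005] [-0.142  -0.0896 -0.2615]
gap 0.012499876122936963 [3.1046 0.2007 0.1866] [ 0.4813 -0.0427  0.0994] 24.775
```

```bash
cat > arc.py <<'E'
from h import *
np.set_printoptions(precision=3,suppress=True)
R=orient(.42,.4);pv=np.array((.556,-.01,.1));h=np.array((np.cos(.42),np.sin(.42),0))
pos=ctrl.read_position()-ctrl.grip_depth*R.as_matrix()[:,2]-pv
a=np.arctan2(pos[2],-pos@h);r=np.hypot(pos[2],pos@h);lat=pos-(pos@h)*h-pos[2]*np.array((0,0,1));print("a,r,lat",a,r,lat)
b=np.array((-.14,-.09,-.26))
for an in np.linspace(a,np.pi/2,12)[1:]:
    ro=-np.cos(an)*h+np.sin(an)*np.array((0,0,1))
    F=ctrl.read_ft_force()-b; r+=float(np.clip(.0006*(F@ro),-.0015,.0015)); 
    hit=ctrl.move_linear(tcp(pv+r*ro,R),rate=.09,f_stop=12)
    F=ctrl.read_ft_force()-b;print(round(an,2),round(r,4),hit,F,round(float(F@ro),2))
    if hit: break
print("gap",ctrl.read_finger_gap(),ctrl.read_time_s())
E
python3 arc.py
```

```text
a,r,lat 0.18451648824110595 0.09038052680284166 [-0.     0.001  0.   ]
0.31 0.0889 False [-0.017  0.853  0.477] -0.17
0.44 0.0888 False [-3.076 -2.164  2.727] 4.5
0.56 0.0903 False [-0.188 -1.587  0.083] 0.74
0.69 0.0907 False [-2.33   0.274  2.136] 2.91
0.81 0.0922 False [ 1.396  0.96  -1.286] -2.08
0.94 0.091 False [-2.997  0.688  3.264] 4.08
1.07 0.0925 False [ 1.11   1.404 -2.226] -2.72
1.19 0.091 True [-3.298  0.965  7.387] 7.83
gap 0.012313278033136631 26.925
```

```bash
sed -i 's/\.0006\*(F@ro),-.0015,.0015/.0003*(F@ro),-.001,.001/; s/np.pi\/2,12/np.pi\/2,6/; s/f_stop=12/f_stop=20/' arc.py; python3 arc.py; python3 - <<'E'
from h import *
np.set_printoptions(precision=4,suppress=True)
ctrl.camera("top");
L=[x for x in ctrl.masks_of("top","lid") if x["conf"]>.3]
for x in L: ys,xs=np.nonzero(x["region"]);print("lid",x["conf"],xs.mean(),ys.mean(),len(xs),xs.min(),xs.max(),ys.min(),ys.max())
ctrl.camera("side")
for r in ctrl.masks_of("side","pot")[:2]:
    if r["region"].sum()>300: print("pot",r["conf"],r["region"].sum(),fit("side",r["region"],POT,(.556,-.01)))
print(ctrl.read_position(),ctrl.read_ft_force())
E
```

```text
a,r,lat 1.1886130948604359 0.09124777864789557 [-0.  0.  0.]
1.27 0.0922 False [ 1.078  0.547 -3.549] -3.75
1.34 0.0912 False [0.05  0.948 1.72 ] 1.58
1.42 0.0917 False [ 0.893 -0.156  0.286] 0.17
1.49 0.0918 False [ 1.396 -0.124 -2.372] -2.46
1.57 0.0911 False [ 1.07   0.09  -1.862] -1.86
gap 0.012299504591385048 28.175
lid 0.84 392.3848797250859 245.36941580756013 582 379 406 233 258
lid 0.66 311.31597222222223 196.03472222222223 288 303 321 183 206
lid 0.47 321.6271186440678 256.93220338983053 177 317 326 246 268
pot 0.82 690 (array([ 0.5501, -0.0103]), np.float64(0.6351803200382136))
pot 0.46 387 (array([ 0.556, -0.01 ]), np.float64(0.0))
[ 0.5625 -0.007   0.1737] [ 0.8565 -0.0881 -2.3175]
```

The bail is upright with the pot still on the bench. Next I lift and carry it to a stage in front of the hooks.

```bash
python3 - <<'E'
from h import *
np.set_printoptions(precision=4,suppress=True)
R=orient(.42,.4);gp=lambda R:ctrl.read_position()-ctrl.grip_depth*R.as_matrix()[:,2]
g=gp(R)
ctrl.move_linear(tcp(g+[0,0,.03],R),rate=.06);print("lift30",ctrl.read_ft_force())
ctrl.move_linear(tcp((g[0],g[1],.292),R),rate=.12);print(ctrl.read_ft_force(),ctrl.read_finger_gap())
S=np.array((.509,.2095));h=np.array((np.cos(.173),np.sin(.173)))
R2=orient(.173,.4)
# via point well clear of hooks, then stage
ctrl.move_linear(tcp((*(.415,.06),.292),orient(.3,.4)),frame=orient(.3,.4).as_rotvec(),rate=.12) if 0 else None
ctrl.goto(tcp((.43,.05,.292),orient(.30,.4)),orient(.30,.4).as_rotvec())
ctrl.goto(tcp((*(S-.09*h),.292),R2),R2.as_rotvec())
ctrl.sleep(.4)
print(gp(R2),ctrl.read_ft_force(),ctrl.read_moment(),ctrl.read_time_s())
im={c:snap(c,c+"5") for c in("top","side")}
g=gp(R2)
for c in im:
    for r in ctrl.masks_of(c,"pot")[:2]:
        if r["conf"]>.3:
            ys,xs=np.nonzero(r["region"]);print(c,"pot",r["conf"],len(xs),xs.min(),xs.max(),ys.min(),ys.max(),"bottom centre pred",px(c,(g[0],g[1],g[2]-.192)),"rim",px(c,(g[0],g[1],g[2]-.074)))
    for n in("lid_knob","lid","sleeve"):
        for r in ctrl.spot_in(c,n)[:3]: print(c,n,round(r["conf"],2),w(c,r["centre"]))
E
```

```text
lift30 [-0.5801  0.474  -8.1723]
[-0.6871  0.4764 -7.6535] 0.012582317483073015
[0.4208 0.1933 0.2921] [ 0.0571 -0.8311 -6.719 ] [-0.3525  0.3192 -0.0394] 31.5167
top pot 0.5 616 266 297 248 277 bottom centre pred [261.6879 242.8826] rim [257.7397 230.0651]
top lid_knob 0.83 [ 0.3644 -0.2427  0.0132]
top lid_knob 0.82 [ 0.3693 -0.0387  0.0151]
top lid 0.76 [ 0.3563 -0.243   0.0083]
top lid 0.63 [ 0.369  -0.0369  0.0107]
side pot 0.71 875 294 341 147 213 bottom centre pred [285.826  187.7574] rim [284.193  160.5711]
side lid_knob 0.69 [ 0.3569 -0.251   0.012 ]
side lid_knob 0.61 [ 0.3578 -0.0269  0.0144]
side lid_knob 0.51 [0.4214 0.1877 0.2275]
side lid 0.9 [ 0.3561 -0.028   0.0093]
side lid 0.72 [0.4191 0.1903 0.2288]
side lid 0.68 [ 0.3556 -0.2512  0.0129]
```

The pot hangs from the grip with its lid on: it weighs 7 N and the lid was spotted 71 mm below the bar. I bring it over the hooks and lower with force stops.

```bash
python3 - <<'E'
from h import *
np.set_printoptions(precision=4,suppress=True)
S=np.array((.509,.2095));h=np.array((np.cos(.173),np.sin(.173)));R=orient(.173,.4)
gp=lambda:ctrl.read_position()-ctrl.grip_depth*R.as_matrix()[:,2]
hit=ctrl.move_linear(tcp((*(S+.001*h),.290),R),rate=.06,f_stop=10);print("in",hit,gp(),ctrl.read_ft_force())
if not hit:
    ctrl.sleep(.4);f=ctrl.read_ft_force()
    hit=ctrl.move_linear(tcp((*(S+.001*h),.262),R),rate=.05,f_stop=3);print("mid",hit,gp(),ctrl.read_ft_force())
    if not hit:
        hit=ctrl.move_linear(tcp((*(S+.001*h),.248),R),rate=.02,f_stop=3);print("dn",hit,gp(),f,ctrl.read_ft_force())
print(ctrl.read_time_s())
E
```

```text
in False [0.5097 0.2096 0.29  ] [-0.2117  0.0896 -6.7755]
mid False [0.5101 0.2097 0.2619] [ 0.4292 -0.337  -7.2129]
dn True [0.5097 0.2095 0.2504] [-0.1605  0.5076 -6.7158] [2.4547 1.1138 1.4828]
35.3417
```

```bash
python3 - <<'E'
from h import *
np.set_printoptions(precision=4,suppress=True)
R=orient(.173,.4);z=R.as_matrix()[:,2]
f0=ctrl.read_ft_force(),ctrl.read_moment()
ctrl.move_linear(ctrl.read_position()+[0,0,.0010],rate=.02);print(ctrl.read_ft_force(),ctrl.read_moment())
ctrl.command_gripper(.032);print(ctrl.read_ft_force(),ctrl.read_moment())
p=ctrl.read_position()
print(ctrl.move_linear(p-.10*z,rate=.06,f_stop=6))
ctrl.goto((.42,-.06,.28),(np.pi,0,0))
ctrl.sleep(1)
im={c:snap(c,c+"6") for c in("top","side")}
for c in im:
    for n in("pot","lid","lid_knob","sleeve","stand"):
        for r in ctrl.spot_in(c,n)[:3]:
            X=w(c,r["centre"])
            if X[2]>.05: print(c,n,round(r["conf"],2),X,px(c,X))
print(ctrl.read_time_s())
print("pred lid/pot-bottom side",px("side",(.509,.2095,.181)),px("side",(.509,.2095,.06)),"top",px("top",(.509,.2095,.181)),px("top",(.509,.2095,.06)))
# hanging dark sleeve in top
t=im["top"];c=px("top",(.509,.2095,.255)).round().astype(int);g=t[c[1]-14:c[1]+14,c[0]-18:c[0]+18].max(2);ys,xs=np.nonzero(g<60);q=np.c_[xs,ys]+c-[18,14];print(c,len(q));print(q[:60].tolist())
E
```

```text
[ 2.2173  0.0292 -3.6234] [-0.1289  0.0025 -0.0246]
[ 0.1854 -0.4798 -0.1474] [-0.0923  0.043  -0.0494]
False
top pot 0.64 [0.4764 0.2101 0.139 ] [252.9974 223.7666]
top lid 0.95 [0.5058 0.2057 0.1862] [251.3971 209.5076]
top lid 0.56 [0.4158 0.439  0.1226] [184.1055 255.5629]
top lid_knob 0.68 [0.4996 0.204  0.1861] [252.1882 211.1976]
top sleeve 0.54 [0.5096 0.2082 0.2552] [247.6287 199.5301]
top stand 0.16 [0.4774 0.2077 0.1394] [253.6899 223.298 ]
side pot 0.86 [0.5036 0.1728 0.1061] [308.0016 186.1068]
40.7
pred lid/pot-bottom side [306.6089 164.2936] [307.4236 191.2345] top [250.2605 209.4308] [254.6469 223.4204]
[247 200] 60
[[250, 198], [251, 198], [252, 198], [247, 199], [248, 199], [249, 199], [250, 199], [251, 199], [252, 199], [244, 200], [245, 200], [246, 200], [247, 200], [248, 200], [249, 200], [250, 200], [251, 200], [252, 200], [242, 201], [243, 201], [244, 201], [245, 201], [246, 201], [247, 201], [248, 201], [249, 201], [250, 201], [243, 202], [244, 202], [245, 202], [246, 202], [247, 202], [243, 203], [244, 203], [245, 203], [250, 205], [251, 205], [249, 206], [250, 206], [251, 206], [252, 206], [248, 207], [249, 207], [250, 207], [251, 207], [252, 207], [253, 207], [248, 208], [249, 208], [250, 208], [251, 208], [252, 208], [253, 208], [249, 209], [250, 209], [251, 209], [252, 209], [250, 210], [251, 210], [252, 210]]
```

```bash
python3 - <<'E'
from h import *
np.set_printoptions(precision=2,suppress=True)
t=cv2.imread("pics/top6.png").astype(int);s=cv2.imread("pics/side6.png").astype(int)
u=np.array((-np.sin(.173),np.cos(.173),0));S=np.array((.5096,.2085,.254))
print("ends pred",px("top",S+.018*u),px("top",S-.018*u),"if tilted 5mm",px("top",S+.018*u+[0,0,.0025]))
print("knob pred",px("top",(.5096,.2085,.2035)))
ctrl.sleep(.5)
t2=ctrl.camera("top")[:,:,::-1].astype(int);
print("motion top",np.abs(t2-t)[190:250,230:280].mean(),np.abs(t2-t)[300:360,60:110].mean())
m=[r for r in ctrl.masks_of("top","pot")][:1]
for r in m: print(r["conf"],fit.__name__)
ctrl.camera("side");
for r in ctrl.masks_of("side","pot")[:1]:
    M=r["region"];ys,xs=np.nonzero(M);print("side pot",r["conf"],len(xs),xs.min(),xs.max(),ys.min(),ys.max())
    rows=[(y,xs[ys==y].min(),xs[ys==y].max()) for y in range(ys.min(),ys.max()+1,4)];print([(int(a),int(b),int(c)) for a,b,c in rows])
    im=render("side",POT,.5096,.2085,.060);im=cv2.resize(im,(640,400),interpolation=cv2.INTER_AREA);ys,xs=np.nonzero(im);print([(y,int(xs[ys==y].min()),int(xs[ys==y].max())) for y in range(ys.min(),ys.max()+1,4)])
print(ctrl.read_time_s(),ctrl.read_ft_force())
E
```

```text
ends pred [241.87 201.61] [253.29 197.82] if tilted 5mm [241.76 201.27]
knob pred [249.67 206.37]
motion top 1.285 1.6575555555555554
0.73 fit
side pot 0.84 445 295 318 147 197Traceback (most recent call last):
  File "<stdin>", line 15, in <module>
    return umr_minimum(a, axis, None, out, keepdims, initial, where)
ValueError: zero-size array to reduction operation minimum which has no identity
```

The sleeve ends lie where a level bar in the dips would put them. The knob is under the bar and nothing moves between pictures, so I'm handing in.

```bash
python3 -c "
from station import ctrl
print(ctrl.read_time_s(),ctrl.hand_in())"
```

```text
the job is handed in; nothing more can be done
41.4 None
```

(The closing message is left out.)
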